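# Brake lever stop check

## Robot

A 6-joint arm with a two-finger parallel gripper is mounted at the origin on a cart in front of the work surface, level with it; the furniture and walls round the work are solid. World frame = base frame: x ahead of the robot, y to its left, z up, the work surface at z = 0. Lengths are in m, angles in rad, forces in N, time in s.
With the tool pointing down it reaches from about 0.4 to 0.825 m from the base axis. Payload 7 kg.
Tool frame: the origin (TCP) lies at the very end of the fingers, on their centre line; the grasp point (between the pads) lies 19 mm behind it (r.grip_point_offset is the distance from the TCP to the grasp point, in m); z points along the fingers, y is the line along which they close (so a half turn about z gives the same grasp; the last joint's range is limited). The gripper opens to 85 mm and grips with 20 to 120 N. Pads are 22 mm wide; open, the fingers measure 114 mm over their backs; the gripper's body (76 mm by 85 mm) begins 54 mm behind the grasp point. The pads swing forward as they close: fully open they stand 13 mm farther back than shut.
Start: joints at [1.557, 0.359, 0.012, 0, -1.224, -0.288], TCP at [0.201, 0.644, 0.231] pointing down, gripper open.
Joint ranges: [-3.07, 3.07], [-1.43, 2.12], [-1.02, 1.25], [-3.03, 1.67], [-3.05, -0], [-3.03, 3.03]. Speed limits (rad/s): [2.39, 2.39, 3.01, 3.14, 3.14, 3.14].

## Interface

Orientations are given as a unit quaternion [w, x, y, z].
In Python, from cell import telemetry, optics, workorder, r gives the robot as it stands.
- The arm moves only by the shell command python3 -m creep 'ROWS' [FORCE]. ROWS is text: rows parted by semicolons, each of 5 numbers parted by spaces: the closure in counts, from 0 (fully open) to 255 (shut), then the shift along the world's x, y, z in units of 50 mm (1.0 is 50 mm), then the turn about the world's z in rad. A call has 1 to 5 rows; each row is the pose to reach, as a shift and turn from the pose commanded when the call began; what a row does not reach only later rows make up. A row lasts 1/10 s, in which the tool goes at most 50 mm and 8.59 degrees, less where a joint would pass 70% of its speed; a pose out of reach is approached as far as the arm can. A call with a gripper value outside its range is refused whole. The fingers move at their own pace and stop on an object; FORCE is the grip in N (left out, the last holds). Time passes only in rows, so rows that repeat a pose let the fingers close. It gives the time, the measured TCP pose, the force, the opening and the grip force at its end, in the units of the state.
- telemetry.get_state(): the state, without advancing time (a new reading comes with each control period).
- optics.read_camera(name): name is "side" or "top"; returns a dict with "pixels" (400x640x3 uint8, red, green, blue), "K" (3x3 intrinsics, pixels), "D" ([k1, k2, p1, p2, k3] as OpenCV has them; the pictures are not rectified), "R" (3x3) and "t" (3): a world point X has camera coordinates R X + t. Camera axes: x right, y down, z forward; pixel columns grow to the right and rows downward; lengths in m; the calibration is good to about 2 mm. A picture is of the moment at which its call begins. There is no depth.
- workorder.sign_off(): hands the job in; it is judged then, once.
Trained networks look in a picture, given as the dict that the camera call returned (one of the last four; its "shot" number tells which), for a name from the list of things; names that differ only in an ending like _2 or _b are one class to them, and where a whole thing is asked for, a point or a joint stands for the part that bears it (a point fixed in the world has none). Each returns a list of dicts, best first, with "score" (0 to 1); they miss things now and then, are a little off and sometimes report something else, mostly with a low value. They report only what shows in the picture. A call takes as long as a camera call.
- optics.look_for(query, picture): "position" ([x, y, z] in m, in the coordinates of the camera as it stood for that picture, good to about 4 mm: the middle of the surface that is visible of it).
- optics.spot_point(query, picture): "position" ([x, y, z] in m, in the coordinates of the camera as it stood for that picture, good to about 4 mm: a listed point, or the origin of a listed thing).
The state is a dict: "time_s": time; "joints": joint angles; "joint_velocities": joint speeds; "tau": joint torques, N m; "ee_pos": TCP position; "eef_rot": TCP orientation; "contact_force": force on the tool from outside, world axes, zero at the start; "torque": the same for the moment, N m; "width": finger opening in m; "grip_force": force on a finger pad.
Only numpy, scipy, OpenCV 4.12 (cv2) and the standard library are available. Lean on these libraries where they do the work, as an engineer would, in place of code of your own. Each camera call takes 0.05 s, during which the arm holds its last target. There are 200 camera calls.

## Task

Check the brake lever on the test bar: with the outside of the fingers, pushing from the lever's open side and not gripping it, press the blade in toward the bar until it is up against its stop, which is short of the bar, and keep it there for at least a second without forcing it. Then ease it all the way back out without letting it snap, and move clear. Do not touch the bar itself, and leave the cell, bottle and tin round it standing where they are.

Things in the scene. Friction and masses are not known exactly. Their poses are not given: they have to be found in the camera images.
- stand: Fixed aluminium base plate, 90 x 270 x 12 mm, with two grey clamp posts (tops 110 mm above the table) at its ends. Origin at the centre of its underside on the table; its x points from the lever side to the bar side (roughly away from the robot), y along the bar, z up.
- bar: Test bar held in the posts: aluminium tube with a black ribbed rubber grip 32 mm in diameter, 270 mm long over all. Origin at the middle of its axis, 90 mm above the table and 20 mm to +x of the stand's origin; axes as the stand's, bar along y. Not to be touched.
- lever_blade: Aluminium lever blade, 10 mm thick, 15 mm high, level with the bar's axis. Origin on the upright pivot axis (black perch, within 15 mm), 42 mm to -x and 75 mm to +y of the bar's middle. In its own frame, which turns with it, it runs along -y: press it 30 to 125 mm out; a 19 mm ball ends it at 131 mm. Its -x is the open outer side, roughly toward the robot.
- press_point (a point): Middle of the blade's outer face at a good place to press: in the blade's frame 5 mm to -x and 95 mm to -y of the pivot; moves with the blade; axes as the blade's, so -x points out of the face. Nothing stands above it, or within 40 mm of it on the outer side.
- brake_lever (a joint): Lever angle, rad: 0 released (blade slants 0.40 rad outward from the bar), growing as it is pressed in (counterclockwise from above) to a solid stop at 0.36, almost parallel to the bar with a 20 to 26 mm gap left. A spring pushes it back: about 2 N at the press point released, 5 N at the stop; it snaps out if let go suddenly.
- black_cell: Loose black cylindrical cell, 26 mm across, 71 mm tall, standing. Origin at the centre of its underside. To be left alone.
- squeeze_bottle: Loose white squeeze bottle with a blue top, 60 mm across, 150 mm tall. Origin at the centre of its underside. To be left alone.
- screw_tin: Loose round open tin of screws, 66 mm across, 24 mm tall. Origin at the centre of its underside. To be left alone.

How it is judged:
By the outcome, as a careful person would: the job done as asked, in the order asked, and still so for the second after the job is handed in, with the robot touching nothing.
It also fails if it takes over 43 s, if anything falls off the work surface, if the arm or the gripper's body presses on something with over 40 N, if the wrist force passes 120 N, or if a joint passes its speed limit or range.

## Working session

There is one attempt and no reset: what is moved stays moved. The work goes in short steps, Python scripts to look and compute and a shell command to move; the robot and the scene stay as the last step left them, time stands still between calls to the robot, and variables do not carry over. Pictures are saved under pics/ and viewed, at most 10 in all, crops included, and the job is handed in when it is done.

```bash
mkdir -p pics
cat > h.py <<'E'
import numpy as np, cv2
from cell import telemetry, optics, workorder, r
def world(p,c): return np.array(c["R"]).T@(np.array(p)-np.array(c["t"]))
def pix(X,c):
    return cv2.projectPoints(np.array(X,float).reshape(-1,3),cv2.Rodrigues(np.array(c["R"]))[0],np.array(c["t"],float),np.array(c["K"]),np.array(c["D"]))[0].reshape(-1,2)
E
python3 - <<'E'
from h import *
np.set_printoptions(precision=4,suppress=True)
s=telemetry.get_state();print(s)
for n in("side","top"):
    c=optics.read_camera(n);cv2.imwrite(f"pics/{n}0.png",c["pixels"][:,:,::-1])
    print(n,"cam at",-np.array(c["R"]).T@c["t"])
    for q in("stand","bar","lever_blade","press_point","black_cell","squeeze_bottle","screw_tin"):
        for d in optics.spot_point(q,c)[:2]:
            w=world(d["position"],c);print(q,round(d["score"],2),w,pix(w,c)[0])
E
```

```text
{'time_s': 0.0, 'joints': array([ 1.5571,  0.3594,  0.011 , -0.0003, -1.2241, -0.2881]), 'joint_velocities': array([-0.0017, -0.0002, -0.0008, -0.0004, -0.0018, -0.0003]), 'tau': array([  0.0011, -58.3328,  29.3427,   6.937 ,  -0.0059,  -0.    ]), 'ee_pos': array([0.2005, 0.644 , 0.2303]), 'eef_rot': array([ 0.0009,  0.9886, -0.1504, -0.    ]), 'contact_force': array([ 0.2157, -0.0504, -0.2801]), 'torque': array([ 0.0097, -0.0297,  0.0266]), 'grip_force': 0.0, 'width': 0.08532132760423797}
side cam at [ 0.081  -0.5396  0.6235]
stand 0.56 [ 0.5694  0.0882 -0.0006] [335.9713 222.3615]
bar 0.84 [0.5988 0.0851 0.0887] [347.1487 189.05  ]
lever_blade 0.43 [0.568  0.1668 0.0888] [316.8951 178.3324]
press_point 0.47 [0.5092 0.0956 0.0846] [313.7195 201.0505]
black_cell 0.79 [ 0.4366 -0.0263 -0.002 ] [318.8427 272.0778]
squeeze_bottle 0.59 [0.5976 0.3139 0.0027] [296.3699 178.6479]
screw_tin 0.55 [ 0.4741  0.2028 -0.0023] [279.2274 213.9412]
top cam at [0.4319 0.1016 1.0923]
stand 0.84 [0.5738 0.0899 0.0016] [324.523  180.6021]
bar 0.95 [0.5961 0.0837 0.0916] [327.567  166.7774]
lever_blade 0.75 [0.5642 0.1651 0.0912] [293.9573 179.5499]
press_point 0.51 [0.5117 0.092  0.0942] [323.9292 201.2167]
black_cell 0.45 [ 0.4375 -0.0188 -0.0023] [365.5385 232.5851]
squeeze_bottle 0.81 [0.5957 0.3196 0.0056] [237.8431 171.6044]
squeeze_bottle 0.6 [ 0.4382 -0.0194 -0.0022] [365.7667 232.3188]
screw_tin 0.73 [ 0.474   0.2098 -0.0013] [278.6863 218.045 ]
```

Run:
```python
import cv2
a=cv2.imread("pics/side0.png")[120:320,200:460];b=cv2.imread("pics/top0.png")[110:310,200:460]
cv2.imwrite("pics/both.png",cv2.resize(cv2.hconcat([b,a])[:,:],None,fx=1.53,fy=1.53,interpolation=2))
cv2.imwrite("pics/top1.png",cv2.resize(b,None,fx=3,fy=3,interpolation=2))
```

```text
(no output)
```

View pics/top1.png

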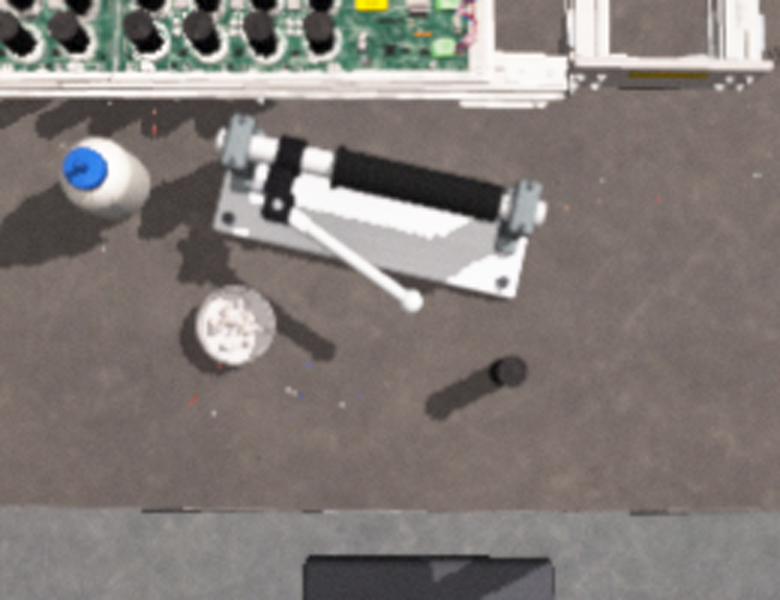

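View pics/side0.png

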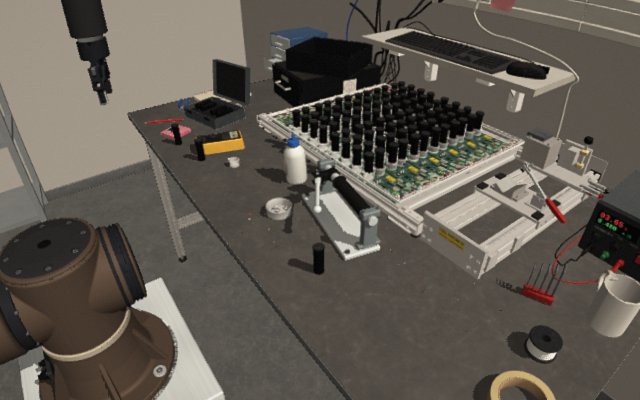

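The top crop shows the pivot at full-frame pixel (293,178), the lever's ball at (337,210), and the post tops at (279,157) and (375,178). The cell is near the ball's side at about (370,233). The networks agree with this. Next I work out the geometry.

```bash
cat >> h.py <<'E'
def ray(px,z,c):
    u=cv2.undistortPoints(np.array(px,float).reshape(-1,1,2),np.array(c["K"]),np.array(c["D"])).reshape(-1,2)
    R=np.array(c["R"]);o=-R.T@c["t"];out=[]
    for a in u:
        d=R.T@np.array([*a,1]);out.append(o+d*(z-o[2])/d[2])
    return np.array(out)
def rot(a): return np.array([[np.cos(a),-np.sin(a)],[np.sin(a),np.cos(a)]])
E
python3 - <<'E'
from h import *
np.set_printoptions(precision=4,suppress=True)
c=optics.read_camera("top")
f=lambda l:[(x/3+200,y/3+110) for x,y in l]
p=ray(f([(238,128),(527,190)]),.11,c)[:,:2];print("posts",p,np.arctan2(*(p[0]-p[1]))*-1)
q=ray(f([(222,140),(541,211)]),.09,c)[:,:2];print("bar ends",q,q.mean(0),-np.arctan2(*(q[0]-q[1])),np.linalg.norm(q[0]-q[1]))
l=ray(f([(278,205),(410,299)]),.09,c)[:,:2];print("piv,ball",l,np.arctan2(*(l[0]-l[1]))*-1,np.linalg.norm(l[0]-l[1]))
yaw=-np.arctan2(*(q[0]-q[1])); piv=q.mean(0)+rot(yaw)@[-.042,.075]; print("piv from bar",piv)
for P in (piv,l[0]):
  for a in(0,.12,.24,.36): print(a,P+rot(yaw-.4+a)@[-.005,-.095],"TCP",P+rot(yaw-.4+a)@[-.005-.011,-.095])
E
```

```text
posts [[ 0.6265  0.1999]
 [ 0.5782 -0.0311]] -0.2058881616724572
bar ends [[ 0.6204  0.2148]
 [ 0.5641 -0.0451]] [0.5923 0.0849] -0.21342556043137578 0.2659371675357343
piv,ball [[0.5673 0.1683]
 [0.4918 0.0611]] -0.6131817467294796 0.13112566617771582
piv from bar [0.5671 0.1671]
0 [0.5083 0.0922] TCP [0.4993 0.0986]
0.12 [0.5177 0.0858] TCP [0.508 0.091]
0.24 [0.5278 0.0804] TCP [0.5175 0.0844]
0.36 [0.5384 0.0763] TCP [0.5278 0.0791]
0 [0.5085 0.0935] TCP [0.4995 0.0999]
0.12 [0.5179 0.087 ] TCP [0.5082 0.0923]
0.24 [0.528  0.0817] TCP [0.5177 0.0857]
0.36 [0.5386 0.0776] TCP [0.528  0.0804]
```

```bash
python3 -m creep '255 0.37 -0.71 0 -0.03; 255 0.74 -1.42 0 -0.06; 255 1.12 -2.13 0 -0.09; 255 1.49 -2.84 0 -0.12; 255 1.86 -3.55 0 -0.14' 20
python3 -m creep '255 0.37 -0.71 0 0; 255 0.74 -1.42 0 0; 255 1.12 -2.13 0 0; 255 1.49 -2.84 0 0; 255 1.86 -3.55 0 0'
python3 -m creep '255 0.37 -0.71 0 0; 255 0.74 -1.42 0 0; 255 1.12 -2.13 0 0; 255 1.49 -2.84 0 0; 255 1.86 -3.55 0 0'
```

```text
time_s: 1.35
ee_pos: [0.2942, 0.4655, 0.2315]
eef_rot: [-0.0, 0.976, -0.22, 0.0]
contact_force: [-0.1, 1.0, 0.1]
width: 0.0125
grip_force: 0.0
time_s: 1.85
ee_pos: [0.3871, 0.288, 0.2317]
eef_rot: [-0.0, 0.976, -0.219, 0.0]
contact_force: [1.0, 0.0, 1.0]
width: -0.0
grip_force: 0.0
time_s: 2.35
ee_pos: [0.4802, 0.1104, 0.2317]
eef_rot: [-0.0, 0.976, -0.219, 0.0]
contact_force: [0.2, -0.1, 0.2]
width: 0.0
grip_force: 0.0
```

```bash
python3 -m creep '255 0 0 -0.5 0; 255 0 0 -1.2 0; 255 0 0 -1.9 0; 255 0 0 -2.6 0; 255 0 0 -3.18 0'
python3 -m creep '255 0 0 0 0; 255 0 0 0 0'
python3 - <<'E'
from h import *
np.set_printoptions(precision=4,suppress=True)
s=telemetry.get_state();print(s["ee_pos"],s["contact_force"])
im=[]
for n in("top","side"):
    c=optics.read_camera(n);u=pix(s["ee_pos"],c)[0];print(n,u,pix([.5084,.0928,.09],c))
    for d in optics.spot_point("press_point",c)[:1]: print(d["score"],world(d["position"],c))
    x,y=(320,195) if n=="top" else (330,195)
    im.append(cv2.resize(c["pixels"][y-60:y+60,x-65:x+65,::-1],None,fx=3,fy=4/4*3,interpolation=2))
cv2.imwrite("pics/pre.png",cv2.hconcat(im))
E
```

```text
time_s: 2.85
ee_pos: [0.4793, 0.1116, 0.0709]
eef_rot: [0.0, 0.976, -0.219, -0.0]
contact_force: [0.1, -0.1, 0.9]
width: 0.0
grip_force: 0.0
time_s: 3.05
ee_pos: [0.4799, 0.112, 0.0728]
eef_rot: [0.0, 0.976, -0.219, -0.0]
contact_force: [-0.2, -0.6, -0.0]
width: 0.0001
grip_force: 0.0
[0.4799 0.112  0.0728] [-0.1591 -0.5555 -0.0219]
top [315.6121 214.7798] [[323.5856 202.722 ]]
side [299.348  206.2288] [[314.096  199.8351]]
0.65 [0.5105 0.0943 0.0879]
```

View pics/pre.png

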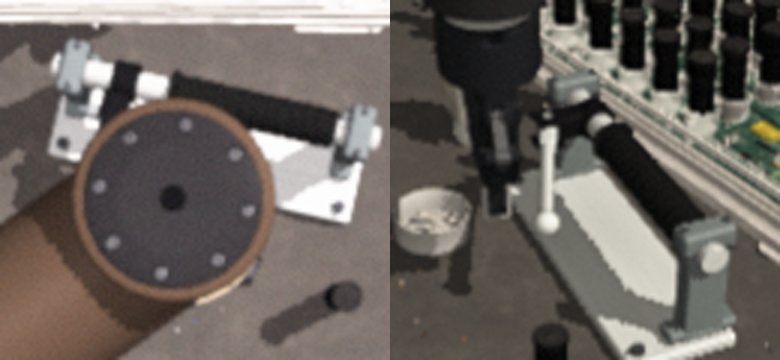

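The left panel (top) shows only the gripper flange over the site, which hides the lever. The right panel (side) shows the closed fingers at about (497,205), clear of the blade on its open side, with the ball at (547,222). Next I approach and press.

```bash
python3 -m creep '255 0.08 -0.06 0 0; 255 0.16 -0.12 0 0; 255 0.24 -0.16 0 0; 255 0.30 -0.20 0 0; 255 0.34 -0.23 0 0'
python3 -m creep '255 0.04 -0.03 0 0; 255 0.08 -0.06 0 0; 255 0.12 -0.10 0 0; 255 0.16 -0.13 0 0; 255 0.20 -0.16 0 0'
python3 - <<'E'
from h import *
s=telemetry.get_state();print(s["ee_pos"],s["contact_force"])
c=optics.read_camera("side");x,y=(330,195)
for d in optics.spot_point("press_point",c)[:1]: print(d["score"],world(d["position"],c))
cv2.imwrite("pics/c1.png",cv2.resize(c["pixels"][y-50:y+60,x-65:x+65,::-1],None,fx=5,fy=5,interpolation=2))
E
```

```text
time_s: 3.75
ee_pos: [0.497, 0.1002, 0.0722]
eef_rot: [0.0, 0.976, -0.219, -0.0]
contact_force: [-0.9, 0.1, -0.0]
width: 0.0001
grip_force: 0.0
time_s: 4.25
ee_pos: [0.5068, 0.0927, 0.0723]
eef_rot: [-0.0, 0.976, -0.219, 0.0]
contact_force: [-1.2, 3.9, -1.2]
width: -0.0001
grip_force: 1.5
[0.50681312 0.09265261 0.07227014] [-1.17246138  3.8759691  -1.20928702]
0.54 [0.51960102 0.08697988 0.08236251]
```

View pics/c1.png

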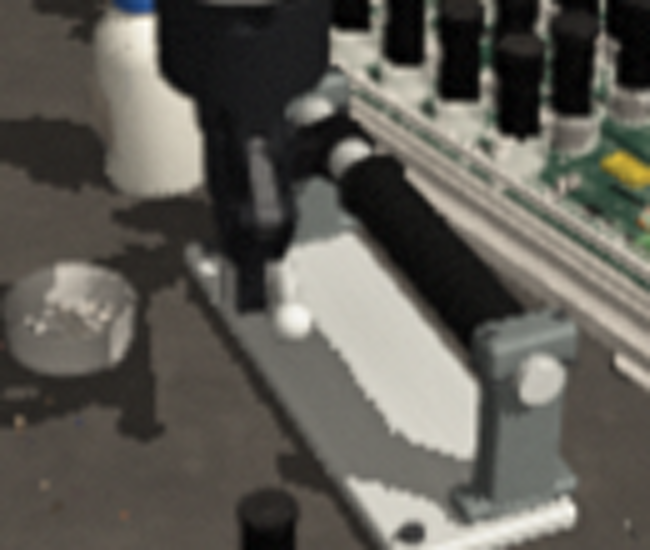

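The fingers are against the blade, left of the ball at (293,318). The bar and posts are well clear. I continue along the arc.

```bash
python3 -m creep '255 0.04 -0.025 0 0; 255 0.08 -0.05 0 0.02; 255 0.12 -0.08 0 0.03; 255 0.16 -0.105 0 0.05; 255 0.20 -0.13 0 0.06'
python3 -m creep '255 0.04 -0.02 0 0.015; 255 0.08 -0.04 0 0.03; 255 0.12 -0.06 0 0.05; 255 0.14 -0.07 0 0.06; 255 0.16 -0.08 0 0.07'
python3 - <<'E'
from h import *
s=telemetry.get_state();print(s["ee_pos"],s["contact_force"])
E
```

```text
time_s: 4.85
ee_pos: [0.5167, 0.0859, 0.0723]
eef_rot: [-0.0, 0.982, -0.189, -0.0]
contact_force: [-2.1, 4.6, -1.1]
width: -0.0
grip_force: 2.0
time_s: 5.35
ee_pos: [0.5243, 0.0818, 0.0722]
eef_rot: [0.0, 0.988, -0.155, -0.0]
contact_force: [-2.8, 4.5, 0.3]
width: 0.0001
grip_force: 2.5
[0.52434924 0.08176277 0.07222328] [-2.81043214  4.52197387  0.28870858]
```

```bash
python3 -m creep '255 0.01 0.02 0 0; 255 0.02 0.04 0 0; 255 0.02 0.06 0 0; 255 0.02 0.06 0 0'
python3 - <<'E'
from h import *
s=telemetry.get_state();print(s["ee_pos"],s["contact_force"],s["torque"])
c=optics.read_camera("side");x,y=(330,195)
for q in("press_point","lever_blade"):
  for d in optics.spot_point(q,c)[:1]: print(d["score"],world(d["position"],c))
cv2.imwrite("pics/c2.png",cv2.resize(c["pixels"][y-30:y+40,x-50:x+40,::-1],None,fx=8,fy=8,interpolation=2))
E
```

```text
time_s: 5.75
ee_pos: [0.5238, 0.0835, 0.0717]
eef_rot: [0.001, 0.988, -0.156, -0.002]
contact_force: [-5.3, -1.3, 1.9]
width: -0.0001
grip_force: 2.5
[0.52383701 0.08348008 0.07171048] [-5.30392014 -1.25582643  1.90896589] [-0.35226601  1.99970028 -0.03786139]
0.53 [0.53598911 0.0797935  0.0854555 ]
```

View pics/c2.png

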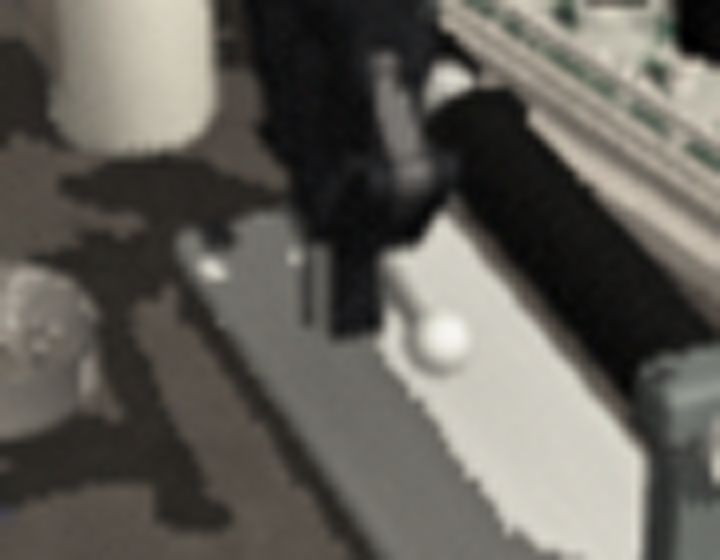

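The blade is pressed most of the way, with the ball at (443,335) and a clear gap to the grip. The sideways force changed sign with the shift, so it was friction. I creep on to the stop.

```bash
python3 -m creep '255 0.02 -0.01 0 0.01; 255 0.04 -0.015 0 0.02; 255 0.04 -0.015 0 0.02'
python3 -m creep '255 0.02 -0.01 0 0; 255 0.04 -0.015 0 0; 255 0.04 -0.015 0 0'
```

```text
time_s: 6.2
ee_pos: [0.5258, 0.0825, 0.0717]
eef_rot: [0.002, 0.989, -0.146, -0.002]
contact_force: [-6.5, -1.8, 1.6]
width: -0.0003
grip_force: 2.6
time_s: 6.5
ee_pos: [0.5277, 0.0819, 0.0716]
eef_rot: [0.001, 0.989, -0.146, -0.002]
contact_force: [-6.0, -0.3, 1.8]
width: -0.0
grip_force: 2.8
```

```bash
python3 -m creep '255 0.02 -0.005 0 0; 255 0.04 -0.01 0 0; 255 0.04 -0.01 0 0'
python3 - <<'E'
from h import *
s=telemetry.get_state();print(s["ee_pos"],s["contact_force"])
c=optics.read_camera("side")
for q in("press_point","lever_blade"):
  for d in optics.spot_point(q,c)[:1]: print(q,d["score"],world(d["position"],c))
a=c["pixels"][165:235,280:370,::-1]
cv2.imwrite("pics/c3.png",cv2.resize(a,None,fx=8,fy=8,interpolation=2))
b=np.array([.5923,.0849]);piv=b+rot(-.213)@[-.042,.075]
for a in(.2,.24,.28,.32,.36): print(a,pix([*(piv+rot(-.613+a)@[0,-.131]),.09],c)[0])
E
```

```text
time_s: 6.8
ee_pos: [0.5289, 0.0815, 0.0716]
eef_rot: [0.001, 0.989, -0.146, -0.002]
contact_force: [-10.5, 1.9, 5.1]
width: 0.0001
grip_force: 5.1
[0.52889972 0.08145816 0.07161393] [-10.46423915   1.94153097   5.05544273]
press_point 0.49 [0.53859201 0.07933469 0.0832073 ]
0.2 [328.07672333 208.46202002]
0.24 [330.36719257 208.13927031]
0.28 [332.62760686 207.76341188]
0.32 [334.85318692 207.33546083]
0.36 [337.03928578 206.85656792]
```

View pics/c3.png

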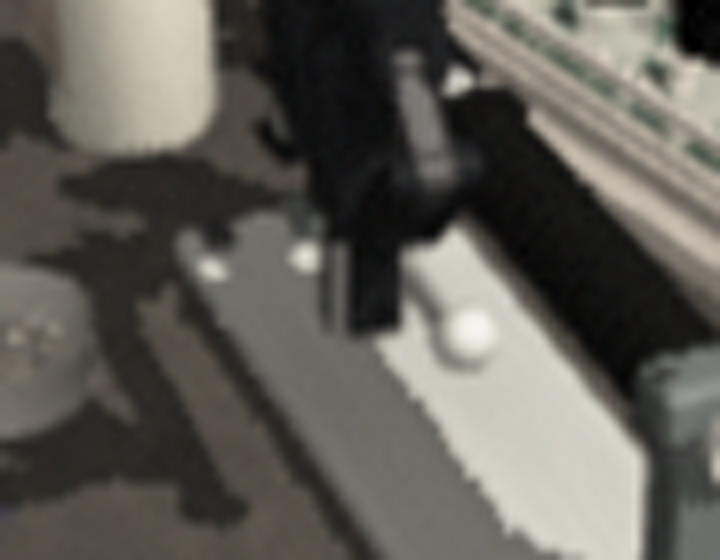

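The ball is at about (339,206) in the full frame, where the stop angle of 0.36 predicts (337,207), and the force has jumped. That is the stop. I hold there.

```bash
python3 -m creep '255 0 0 0 0; 255 0 0 0 0'
python3 -m creep '255 0 0 0 0; 255 0 0 0 0; 255 0 0 0 0; 255 0 0 0 0; 255 0 0 0 0'
```

```text
time_s: 7.15
ee_pos: [0.5289, 0.0815, 0.0716]
eef_rot: [0.001, 0.989, -0.146, -0.002]
contact_force: [-10.0, 1.2, 4.3]
width: -0.0
grip_force: 5.0
time_s: 7.65
ee_pos: [0.5289, 0.0815, 0.0716]
eef_rot: [0.002, 0.989, -0.146, -0.002]
contact_force: [-9.9, 2.1, 4.5]
width: -0.0001
grip_force: 5.0
```

```bash
python3 -m creep '255 0 0 0 0; 255 0 0 0 0; 255 0 0 0 0; 255 0 0 0 0; 255 0 0 0 0'
python3 -m creep '255 0 0 0 0; 255 0 0 0 0; 255 0 0 0 0; 255 0 0 0 0; 255 0 0 0 0'
python3 -m creep '255 -0.02 0.006 0 0; 255 -0.04 0.012 0 0; 255 -0.06 0.02 0 0; 255 -0.08 0.03 0 0; 255 -0.10 0.04 0 0'
python3 -m creep '255 -0.02 0.01 0 -0.01; 255 -0.04 0.02 0 -0.02; 255 -0.06 0.03 0 -0.03; 255 -0.08 0.04 0 -0.04; 255 -0.10 0.05 0 -0.05'
python3 -m creep '255 -0.02 0.012 0 -0.01; 255 -0.04 0.024 0 -0.02; 255 -0.06 0.036 0 -0.03; 255 -0.08 0.048 0 -0.04; 255 -0.10 0.06 0 -0.05'
```

```text
time_s: 8.15
ee_pos: [0.5289, 0.0815, 0.0716]
eef_rot: [0.001, 0.989, -0.146, -0.002]
contact_force: [-10.1, 1.4, 3.5]
width: -0.0
grip_force: 5.0
time_s: 8.65
ee_pos: [0.5289, 0.0815, 0.0716]
eef_rot: [0.002, 0.989, -0.146, -0.002]
contact_force: [-10.1, 1.2, 4.9]
width: 0.0
grip_force: 5.0
time_s: 9.15
ee_pos: [0.5246, 0.0832, 0.0716]
eef_rot: [0.002, 0.989, -0.146, -0.002]
contact_force: [-5.2, -2.3, 2.0]
width: -0.0002
grip_force: 2.4
time_s: 9.65
ee_pos: [0.5197, 0.0857, 0.0716]
eef_rot: [0.002, 0.985, -0.171, -0.002]
contact_force: [-4.9, -1.6, 0.7]
width: 0.0004
grip_force: 2.1
time_s: 10.15
ee_pos: [0.5149, 0.0889, 0.0717]
eef_rot: [0.001, 0.981, -0.195, -0.002]
contact_force: [-4.7, -1.4, 0.4]
width: -0.0
grip_force: 1.9
```

```bash
python3 -m creep '255 -0.02 0.013 0 -0.01; 255 -0.04 0.026 0 -0.02; 255 -0.06 0.039 0 -0.03; 255 -0.08 0.052 0 -0.04; 255 -0.10 0.065 0 -0.05'
python3 -m creep '255 -0.02 0.014 0 0; 255 -0.04 0.028 0 0; 255 -0.06 0.042 0 0; 255 -0.08 0.056 0 0; 255 -0.10 0.07 0 0'
python3 -m creep '255 -0.02 0.014 0 0; 255 -0.04 0.028 0 0; 255 -0.06 0.042 0 0; 255 -0.08 0.056 0 0; 255 -0.10 0.07 0 0'
python3 -m creep '255 -0.02 0.014 0 0; 255 -0.04 0.028 0 0; 255 -0.06 0.042 0 0; 255 -0.08 0.056 0 0; 255 -0.10 0.07 0 0'
```

```text
time_s: 10.65
ee_pos: [0.5115, 0.0937, 0.0722]
eef_rot: [0.0, 0.976, -0.219, -0.0]
contact_force: [-3.1, -0.1, -0.6]
width: 0.0002
grip_force: 1.6
time_s: 11.15
ee_pos: [0.5067, 0.0974, 0.0724]
eef_rot: [-0.0, 0.976, -0.219, 0.0]
contact_force: [-3.7, -1.7, -1.2]
width: 0.0
grip_force: 1.4
time_s: 11.65
ee_pos: [0.5018, 0.1009, 0.0724]
eef_rot: [-0.0, 0.976, -0.219, 0.0]
contact_force: [-2.1, -0.6, -0.2]
width: 0.0002
grip_force: 1.1
time_s: 12.15
ee_pos: [0.497, 0.1045, 0.0725]
eef_rot: [-0.0, 0.976, -0.219, 0.0]
contact_force: [-0.5, -0.7, 0.3]
width: 0.0003
grip_force: 0.0
```

Contact ended right at the released position. I back off and lift clear.

```bash
python3 -m creep '255 -0.04 0.028 0 0; 255 -0.1 0.07 0 0; 255 -0.18 0.12 0 0; 255 -0.28 0.19 0 0; 255 -0.38 0.26 0 0'
python3 -m creep '255 0 0 0.5 0; 255 0 0 1.1 0; 255 0 0 1.8 0; 255 0 0 2.5 0; 255 0 0 3.2 0'
python3 -m creep '255 -0.37 0.71 0 0; 255 -0.74 1.42 0 0; 255 -1.12 2.13 0 0; 255 -1.49 2.84 0 0; 255 -1.86 3.55 0 0'
python3 -m creep '255 -0.3 0.6 0 0; 255 -0.6 1.2 0 0; 255 -0.8 1.6 0 0; 255 -0.8 1.6 0 0; 255 -0.8 1.6 0 0'
python3 - <<'E'
from h import *
np.set_printoptions(precision=4,suppress=True)
s=telemetry.get_state();print(s["ee_pos"],s["contact_force"])
c=optics.read_camera("top")
for q in("press_point","black_cell","squeeze_bottle","screw_tin"):
  for d in optics.spot_point(q,c)[:1]: print(q,round(d["score"],2),world(d["position"],c))
cv2.imwrite("pics/end.png",cv2.resize(c["pixels"][110:310,200:460,::-1],None,fx=3,fy=3,interpolation=2))
E
```

```text
time_s: 12.65
ee_pos: [0.4772, 0.1175, 0.0723]
eef_rot: [0.0, 0.976, -0.219, -0.0]
contact_force: [0.1, -0.5, 0.1]
width: 0.0001
grip_force: 0.0
time_s: 13.15
ee_pos: [0.477, 0.1173, 0.2338]
eef_rot: [-0.0, 0.976, -0.219, 0.0]
contact_force: [0.4, 0.3, -0.9]
width: -0.0002
grip_force: 0.0
time_s: 13.65
ee_pos: [0.3832, 0.296, 0.2325]
eef_rot: [-0.0, 0.976, -0.219, 0.0]
contact_force: [1.3, 1.3, -0.5]
width: -0.0002
grip_force: 0.0
time_s: 14.15
ee_pos: [0.3439, 0.3749, 0.232]
eef_rot: [0.0, 0.976, -0.218, -0.0]
contact_force: [0.1, 0.2, 0.3]
width: 0.0001
grip_force: 0.0
[0.3439 0.3749 0.232 ] [0.0691 0.2069 0.3175]
press_point 0.58 [0.5082 0.0931 0.0934]
black_cell 0.45 [ 0.4358 -0.0177 -0.0023]
squeeze_bottle 0.81 [0.5987 0.3198 0.003 ]
screw_tin 0.67 [ 0.4723  0.2097 -0.0003]
```

View pics/end.png

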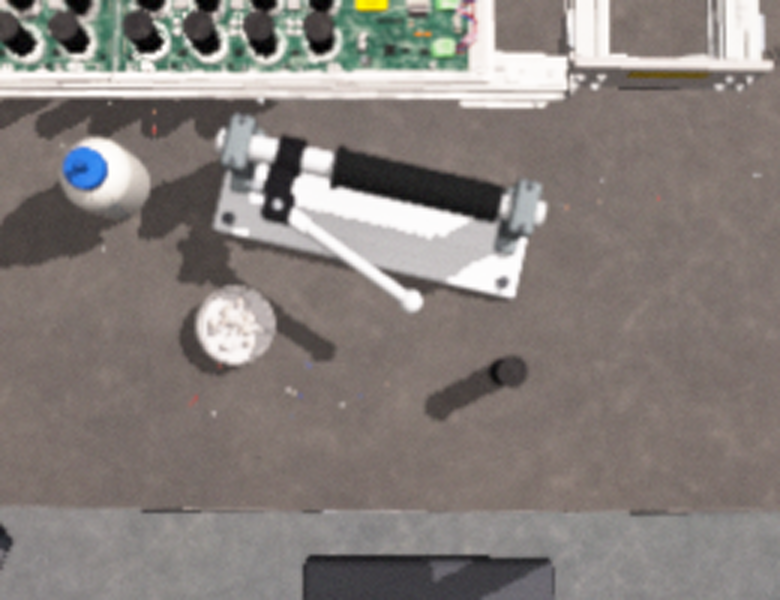

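The final picture matches the first: ball back at (410,299), and the bottle, tin and cell in their original places. I hand the job in.

```bash
python3 -c "
from h import *
print(workorder.sign_off())"
```

```text
the job is handed in; nothing more can be done
None
```

The job is handed in: I pressed the lever to its stop, held it about 1.8 s at roughly 10 N, eased it fully back out and moved clear; the final picture shows the lever released and the cell, bottle and tin unmoved.

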